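Start a crank bolt in its threaded boss

ROBOT

A 7-joint arm with a two-finger parallel gripper is mounted at the origin on a cart in front of the work surface, level with it; the furniture and walls round the work are solid. World frame = base frame: x ahead of the robot, y to its left, z up, the work surface at z = 0. Lengths are in mm, angles in rad, forces in N, time in s.
With the tool pointing down it reaches from about 400 to 875 mm from the base axis. Payload 4.4 kg.
Tool frame: the origin (TCP) lies midway between the tips of the shut fingers; the grasp point (between the pads) lies 19 mm behind it; x points along the fingers, y is the direction in which the jaws open and shut, and the axes are right-handed (so a half turn about x gives the same grasp; the last joint's range is limited). The gripper opens to 85 mm and grips with 20 to 120 N. Pads are 22 mm wide; open, the fingers measure 114 mm over their backs; the gripper's body (76 mm by 85 mm) begins 54 mm behind the grasp point. The pads swing forward as they close: fully open they stand 13 mm farther back than shut.
Start: joints at [-1.358, 0.628, 0.038, 1.517, -0.027, 0.996, -0.02], TCP at [178.857, 624.922, 231.313] pointing down, gripper open.
Joint ranges: [-3.06, 3.06], [-0.37, 2.12], [-1.25, 1.32], [0.18, 2.47], [-1.1, 4.24], [0.23, 1.98], [-2.94, 2.94]. Speed limits (rad/s): [2.57, 2.57, 3.14, 3.14, 3.14, 3.14, 3.14].

INTERFACE

Orientations are given as [roll, pitch, yaw] about the fixed x, y, z axes, in that order (R = Rz(yaw) Ry(pitch) Rx(roll)).
In Python, from cell import ctrl gives the robot as it stands.
- The arm moves only by the tool arm_command, never from a script. Its argument "series" is a list of rows, each a list of 7 numbers: the opening, from 0 (shut) to 1 (fully open), then the shift along the world's x, y, z in cm, then the turn, a rotation vector about the world's x, y, z in degrees. In form: [[claw, x, y, z, rx, ry, rz], ...]. A call has 1 to 20 rows; each row shifts and turns the commanded pose from where the row before left it; what a row does not reach is not made up. A row lasts 1/12 s, in which the tool goes at most 41.7 mm and 7.16 degrees, less where a joint would pass 70% of its speed; a pose out of reach is approached as far as the arm can. A call with a gripper value outside its range is refused whole. The fingers move at their own pace and stop on an object; the grip force is fixed at half the most. Time passes only in rows, so rows that do not move let the fingers close. It gives the time, the measured TCP pose, the force and the opening at its end, in the units of the state.
- ctrl.read_state(): the state, without advancing time (a new reading comes with each control period).
- ctrl.get_image(name): name is "side" or "top" or "wrist"; returns the picture (384x512x3 uint8, blue, green, red); there is no depth.
- ctrl.calibration(name): a dict with "fovy" (degrees; the focal length in pixels is half the picture's height over the tangent of half this angle, whatever the lens; pixels are square), "cx", "cy" (the principal point, pixels), "k1" (the pictures are not rectified: a ray, as slopes to the right and down, at radius r is drawn at 1 + k1 r^2 times it, then the intrinsics apply), "cam_to_world" (4x4, takes a point from camera to world coordinates); the wrist camera has in their place "T_tool_cam" (4x4, takes a point from camera to tool coordinates, whose origin is the TCP and whose axes are the tool frame's). Camera axes: x right, y up, looking along -z (the intrinsics and any distortion apply to the point x, -y, -z); pixel columns grow to the right and rows downward; lengths in mm; the calibration is good to about 2 mm. A picture is of the moment at which its call begins: read the wrist's pose just before it. calibration takes no time and is no camera call.
- ctrl.finish_job(): hands the job in, once; it reports no verdict.
Trained networks look in the newest picture that a camera, given by its name, has taken for a name from the list of things; names that differ only in an ending like _2 or _b are one class to them, and where a whole thing is asked for, a point or a joint stands for the part that bears it (a point fixed in the world has none). Each returns a list of dicts, best first, with "conf" (0 to 1); they miss things now and then, are a little off and sometimes report something else, mostly with a low value. They report only what shows in the picture. A call takes as long as a camera call.
- ctrl.spot_in(label, camera): "centre" ([x, y, z] in mm, in world coordinates, good to about 4 mm: the middle of the surface that is visible of it).
The state is a dict: "clock": time; "qpos": joint angles; "qd": joint speeds; "tau": joint torques, N m; "eef_pos": TCP position; "tool_rot": TCP orientation; "force": force on the tool from outside, world axes, zero at the start; "torque": the same for the moment, N m; "width": finger opening in mm.
Only numpy, scipy, OpenCV 4.12 (cv2) and the standard library are available. Lean on these libraries where they do the work, as an engineer would, in place of code of your own. Each camera call takes 0.05 s, during which the arm holds its last target.

TASK

The crank bolt is standing in the mouth of the threaded boss with its thread not yet caught, and the first thread is nicked, so turning it straight forward only jams. Take it by the turning grip and turn it backward (anticlockwise seen from above) just until it drops into the thread, then turn it one full turn forward (clockwise). Finish while still holding the turning grip between the fingers with the bolt started, and leave the tools and parts round it alone.

Things in the scene. Friction and masses are not known exactly. Their poses are not given: they have to be found in the camera images.
- nut_plate: aluminium-grey plate 110 x 110 x 10 mm fixed to the table, with a round hollow threaded boss (44 mm across, rim 46 mm above the table) on its middle. Origin: centre of the underside, under the bolt's upright axis; z up. It does not move; its place and yaw differ each time
- bolt_axis (a point): point on the bolt's upright turning axis, on the upper face of the dark steel crank arm (10 mm thick; this face 74 mm above the table at depth 0). Its x axis points along the arm to the pin and turning grip, 40 mm away. It turns and sinks with the bolt (0.3 to 0.5 kg). Turning takes about 2 N at the grip
- turning_grip: crank handle: upright black sleeve 38 mm tall, 16 mm across (19 at its ends). Origin: centre of its lower end, resting on the crank arm; z up. It spins freely on the arm's pin, so it can be led round a circle with the wrist unturned, and slides up the pin 13 mm, so held at one height it lets the bolt drop by its weight; pressed down, it pushes on the arm. Pin and cap stand 17 mm above it
- crank_bolt (a joint): depth of the bolt in m, growing as it sinks. 0.0004 to 0.0026 at the start; turned backward it rises to 0, after 0.4 to 3.3 rad, then falls at once to 0.005: the drop. Right-hand thread, pitch 5 mm: after the drop a full turn forward adds 0.005, so one turn makes 0.010, and turning on backward after the drop raises it again
- fork: loose black slotted clamping fork, 78 x 32 x 13 mm, lying on the table; not to be moved
- lens_case: loose round white case, 57 mm across, 20 mm tall; not to be moved
- screwdriver: loose screwdriver with a yellow handle, 153 mm long, lying on the table; not to be moved
- screen_plate: upright thin black screen, 226 mm wide (its y axis) and 230 mm tall on a 40 mm deep foot, fixed to the table to the left of the plate, its width running away from the robot. Origin: centre of its underside. An obstacle: keep the arm and hand clear of it

How it is judged (in metres and radians):
On the way, in this order (a step that is already met when the one before it is completed fails the run):
1. the bolt, turned backward, has dropped into the thread (value of joint crank_bolt between 0.004 and 0.0062 m), for 0.1 s.
2. the bolt has been turned about one turn forward (value of joint crank_bolt between 0.00915 and 0.01085 m), for 0.2 s.
At the end, for the whole second after the job is handed in: the bolt stands one turn into the thread, to a sixth of a turn (depth 0.00915 to 0.01085 m), at rest (grip slower than 0.02 m/s), and the fingers still hold the turning grip with more than 5 N; the loose screwdriver, fork and case have not been moved by more than 20 mm (all of step 2 and contact force between the fingers and turning_grip above 5 N and linear speed of turning_grip below 0.02 m/s); the arm keeps its last pose, push and grip.
It fails at once if a loose tool or part on the table was moved by more than 20 mm (distance of any of screwdriver, fork, lens_case from where it was at the start of the episode above 0.02 m).
It also fails if it takes over 64 s, if anything falls off the work surface, if the arm or the gripper's body presses on something with over 40 N, if the wrist force passes 120 N, or if a joint passes its speed limit or range.

## Working session

There is one attempt and no reset: what is moved stays moved. The work goes in short steps, Python scripts to look and compute and a tool call to move; the robot and the scene stay as the last step left them, time stands still between calls to the robot, and variables do not carry over. Pictures are saved under pics/ and viewed, and the job is handed in when it is done.

Besides the shell and the picture viewer there is one more tool, called after "Request:" as a command line: name --pt "numbers of a row" for each row, then --argument value for the rest. arm_command: Moves the arm, as the interface text tells. Its arguments: {"type":"object","properties":{"series":{"type":"array"}},"required":["series"]}

```bash
ls; mkdir -p pics
python3 - <<'E'
from cell import ctrl
import cv2
s=ctrl.read_state();print({k:s[k] for k in('clock','eef_pos','tool_rot','force','width')})
for n in('side','top','wrist'):
    cv2.imwrite(f'pics/{n}0.png',ctrl.get_image(n))
for n in('top','side','wrist'):
  for l in('turning_grip','bolt_axis','nut_plate','fork','lens_case','screwdriver','screen_plate'):
    print(n,l,[(r['conf'],r['centre']) for r in ctrl.spot_in(l,n)[:2]])
print(ctrl.read_state()['clock'])
E
```

```text
pics
{'clock': 0.0, 'eef_pos': array([178.67425718, 624.3061086 , 230.39961902]), 'tool_rot': array([-1.56781167,  1.5689193 , -1.84660957]), 'force': array([ 0.43365261, -0.82093159,  0.34655587]), 'width': 85.85198054079082}
top turning_grip []
top bolt_axis [(0.62, [493.8, -142.7, 73.1]), (0.38, [722.9, -148.7, 15.1])]
top nut_plate [(0.97, [477.2, -142.5, 11.1])]
top fork [(0.66, [441.1, 171.2, 5.8])]
top lens_case [(0.69, [691.7, -348.9, 17.4])]
top screwdriver [(0.5, [724.3, -146.6, 14.1]), (0.43, [692.5, -349.2, 21.0])]
top screen_plate []
side turning_grip []
side bolt_axis [(0.55, [503.1, -138.6, 71.8])]
side nut_plate [(0.86, [475.7, -154.3, 12.3])]
side fork []
side lens_case [(0.67, [690.2, -358.3, 18.4])]
side screwdriver [(0.49, [722.9, -155.5, 16.0])]
side screen_plate []
wrist turning_grip []
wrist bolt_axis []
wrist nut_plate []
wrist fork [(0.57, [468.1, 198.3, 7.6])]
wrist lens_case []
wrist screwdriver []
wrist screen_plate [(0.45, [467.9, 199.8, 8.4])]
1.2
```

View pics/top0.png

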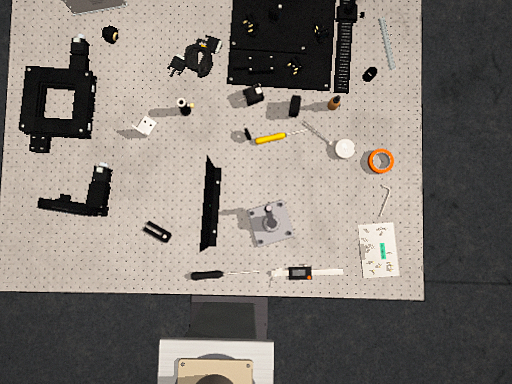

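View pics/side0.png

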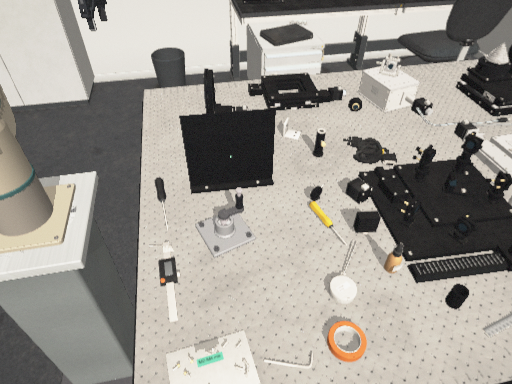

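Run:
```python
from cell import ctrl
import numpy as np
np.set_printoptions(precision=4,suppress=True)
for n in('side','top','wrist'): print(n,ctrl.calibration(n))
```

```text
side {'fovy': 55.766966291697656, 'cx': 255.5887747921598, 'cy': 187.9639298464872, 'k1': 0.0012811663487321235, 'cam_to_world': array([[   0.9786,    0.134 ,   -0.1563,  430.6719],
       [  -0.2057,    0.6694,   -0.7139, -712.1248],
       [   0.009 ,    0.7308,    0.6826,  677.3465],
       [   0.    ,    0.    ,    0.    ,    1.    ]])}
top {'fovy': 49.77843114873888, 'cx': 246.0198225063685, 'cy': 188.06094570672897, 'k1': 0.03975434630891482, 'cam_to_world': array([[   0.022 ,    0.9965,   -0.0802,  480.4875],
       [  -0.9997,    0.0215,   -0.0072,  -82.0928],
       [  -0.0054,    0.0803,    0.9968, 1186.2786],
       [   0.    ,    0.    ,    0.    ,    1.    ]])}
wrist {'fovy': 69.5087120661596, 'cx': 257.69163757643975, 'cy': 191.26811498038845, 'k1': -0.06670584928637978, 'T_tool_cam': array([[   0.0003,    0.2848,   -0.9586, -142.8139],
       [   1.    ,   -0.0005,    0.0002,    1.2012],
       [  -0.0004,   -0.9586,   -0.2848,  -72.8148],
       [   0.    ,    0.    ,    0.    ,    1.    ]])}
```

Run:
```python
import cv2
a=cv2.imread('pics/top0.png')[190:260,190:310]; b=cv2.imread('pics/side0.png')[170:270,170:290]
cv2.imwrite('pics/c0.png',cv2.resize(a,None,fx=6,fy=6,interpolation=cv2.INTER_CUBIC))
cv2.imwrite('pics/c1.png',cv2.resize(b,None,fx=6,fy=6,interpolation=cv2.INTER_CUBIC))
```

```text
(no output)
```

View pics/c0.png

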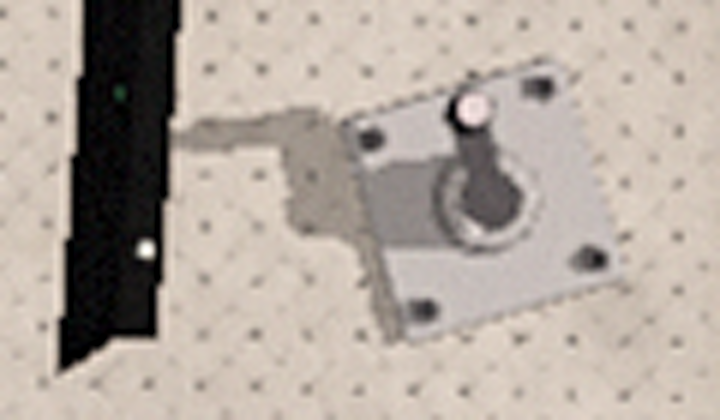

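View pics/c1.png

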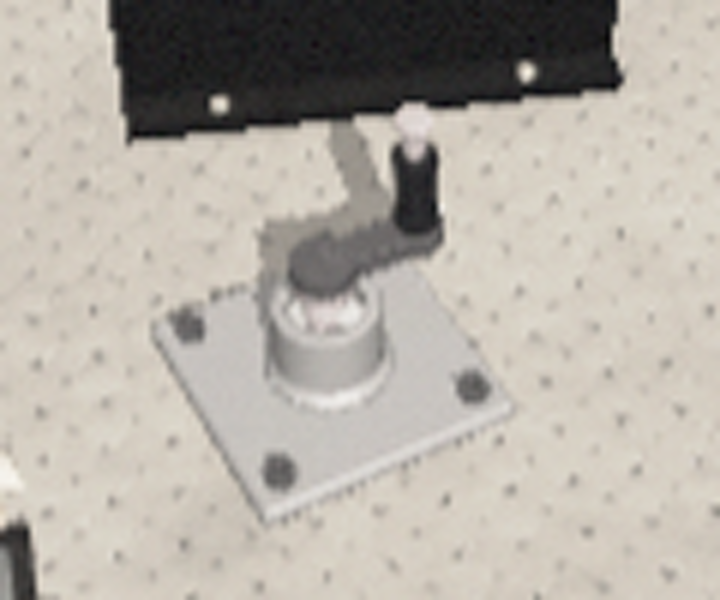

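```bash
cat > h.py <<'E'
import numpy as np, cv2
from cell import ctrl
from scipy.spatial.transform import Rotation as Ro
np.set_printoptions(precision=1,suppress=True)
def ray(cal,px,T):
    f=192/np.tan(np.radians(cal['fovy']/2)); k=cal['k1']
    d=np.array([(px[0]-cal['cx'])/f,(px[1]-cal['cy'])/f]); u=d.copy()
    for _ in range(30): u=d/(1+k*(u@u))
    v=T[:3,:3]@np.array([u[0],-u[1],-1]); return T[:3,3],v/np.linalg.norm(v)
def onz(n,px,z,T=None):
    c=ctrl.calibration(n); o,v=ray(c,px,c['cam_to_world'] if T is None else T)
    return o+v*(z-o[2])/v[2]
def wristT(s):
    T=np.eye(4);T[:3,:3]=Ro.from_euler('xyz',s['tool_rot']).as_matrix();T[:3,3]=s['eef_pos']
    return T@ctrl.calibration('wrist')['T_tool_cam']
def proj(n,P,T=None):
    c=ctrl.calibration(n);T=c['cam_to_world'] if T is None else T
    p=np.linalg.inv(T)@np.append(P,1);u=np.array([p[0],-p[1]])/-p[2];u=u*(1+c['k1']*(u@u))
    f=192/np.tan(np.radians(c['fovy']/2));return u*f+[c['cx'],c['cy']]
E
python3 - <<'E'
from h import *
o=np.array([190,190])
C=[onz('top',np.array(p)/6+o,10) for p in [(345,122),(548,58),(628,275),(405,340)]]
print(C,np.mean(C,0))
print('hub',onz('top',np.array((494,202))/6+o,72.5),'cap',onz('top',np.array((470,108))/6+o,127))
print('screen',[onz('top',np.array(p)/6+o,z) for p,z in[((60,372),230),((155,335),5)]])
o=np.array([170,170])
C=[onz('side',np.array(p)/6+o,10) for p in [(155,328),(265,515),(515,405)]]
print(C,(C[0]+C[2])/2)
print('hub',onz('side',np.array((322,262))/6+o,72.5),'cap',onz('side',np.array((413,115))/6+o,127),'sleevebot',onz('side',np.array((416,222))/6+o,72.5))
print(onz('side',(190+0,192),0),onz('side',(273,185),0),onz('top',(207,155),230),onz('top',(202,250),230),onz('top',(216,245),5))
R=Ro.from_euler('xyz',ctrl.read_state()['tool_rot']).as_matrix();print(R)
E
```

```text
[array([511.8, -79.3,  10. ]), array([ 544.2, -174.8,   10. ]), array([ 442.9, -213.8,   10. ]), array([ 410.2, -109.6,   10. ])] [ 477.3 -144.4   10. ]
hub [ 475.9 -146.7   72.5] cap [ 515.8 -132.7  127. ]
screen [array([408.4,  26.8, 230. ]), array([409.7,   8.2,   5. ])]
[array([ 414.5, -113.4,   10. ]), array([ 446.6, -214.1,   10. ]), array([ 549. , -181.2,   10. ])] [ 481.7 -147.3   10. ]
hub [ 480.7 -148.9   72.5] cap [ 519.6 -133.1  127. ] sleevebot [ 519.1 -135.2   72.5]
[409.1  15.4   0. ] [635.4  -1.4   0. ] [632.8  17.5 230. ] [413.   22.4 230. ] [412.    7.8   5. ]
[[-0.   0.3  1. ]
 [-0.   1.  -0.3]
 [-1.  -0.  -0. ]]
```

Request:
arm_command --pt "1 0.5 -0.5 2.5 0 0 0" --pt "1 0.5 -0.5 2.5 0 0 0" --pt "1 0.5 -0.5 2.5 0 0 0" --pt "1 1.5 -1.5 2 0 0 0" --pt "1 1.9 -1.9 1.5 0 0 0" --pt "1 2 -2 1 0 0 0" --pt "1 2 -2 0.5 0 0 0" --pt "1 2 -2 0 0 0 0" --pt "1 2 -2 0 0 0 0" --pt "1 2 -2 0 0 0 0" --pt "1 2 -2 0 0 0 0" --pt "1 2 -2 0 0 0 0" --pt "1 2 -2 0 0 0 0" --pt "1 2 -2 0 0 0 0" --pt "1 2 -2 0 0 0 0" --pt "1 2 -2 0 0 0 0"

```text
clock: 2.53
eef_pos: [448.7, 354.8, 356.5]
tool_rot: [1.307, 1.57, 1.028]
force: [0.5, 0.8, -0.6]
width: 85.5
```

Request:
arm_command --pt "1 0.8 -2 0 0 0 0" --pt "1 0.8 -2.5 0 0 0 0" --pt "1 0.8 -2.5 0 0 0 0" --pt "1 0.8 -2.5 0 0 0 0" --pt "1 0.8 -2.5 0 0 0 0" --pt "1 0.8 -2.5 0 0 0 0" --pt "1 0.8 -2.5 0 0 0 0" --pt "1 0.8 -2.5 0 0 0 0" --pt "1 0.8 -2.5 0 0 0 0" --pt "1 0.4 -2.5 0 0 0 0" --pt "1 0 -2.5 0 0 0 0" --pt "1 0 -2.5 0 0 0 0" --pt "1 0 -2.5 0 0 0 0" --pt "1 0 -2.5 0 0 0 0" --pt "1 0 -2.5 0 0 0 0" --pt "1 0 -2.5 0 0 0 0" --pt "1 0 -2.5 0 0 0 0" --pt "1 0 -2.5 0 0 0 0" --pt "1 0 -2.5 0 0 0 0" --pt "1 0 -1.5 0 0 0 0"

```text
clock: 4.2
eef_pos: [523.4, -132.4, 356.6]
tool_rot: [-1.125, 1.569, -1.407]
force: [0.1, -0.5, 0.4]
width: 85.7
```

Run:
```python
from h import *
s=ctrl.read_state();print(s['eef_pos'],s['qpos'],s['clock'],Ro.from_euler('xyz',s['tool_rot']).as_matrix())
T=wristT(s)
im=ctrl.get_image('wrist')
for P in [(517,-133,127),(478,-147,72.5),(517,-133,72.5)]: print(proj('wrist',P,T))
cv2.imwrite('pics/w1.png',im)
```

```text
[ 523.4 -132.4  356.6] [ 0.   0.4  0.3  1.6 -0.1  1.2  1.6] 4.2 [[ 0.   0.3  1. ]
 [-0.   1.  -0.3]
 [-1.  -0.   0. ]]
[255.4 160.3]
[239.7 132. ]
[255.7 154. ]
```

View pics/w1.png

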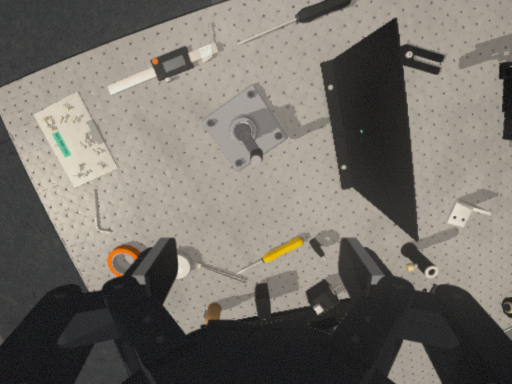

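Run:
```python
import cv2
a=cv2.imread('pics/w1.png')[80:180,190:310]
cv2.imwrite('pics/c2.png',cv2.resize(a,None,fx=6,fy=6,interpolation=cv2.INTER_CUBIC))
```

```text
(no output)
```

View pics/c2.png

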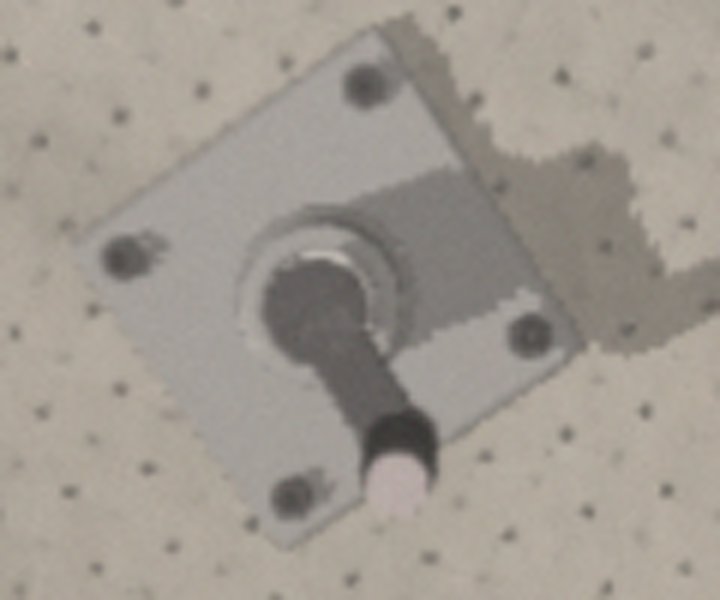

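Run:
```python
from h import *
T=wristT(ctrl.read_state());o=np.array([190,80])
W=lambda p,z:onz('wrist',np.array(p)/6+o,z,T)
C=[W(p,10) for p in[(380,25),(75,240),(288,548),(585,345)]]
print(np.mean(C,0),W((314,310),72.5),W((398,485),127),W((400,445),110.5))
```

```text
[ 479. -145.   10.] [ 478.2 -146.4   72.5] [ 517.8 -135.4  127. ] [ 511.6 -133.2  110.5]
```

Request:
arm_command --pt "1 -0.6 -0.2 -2 0 0 0" --pt "1 0 0 -2.5 0 0 0" --pt "1 0 0 -2.5 0 0 0" --pt "1 0 0 -2.5 0 0 0" --pt "1 0 0 -2.5 0 0 0" --pt "1 0 0 -2.5 0 0 0" --pt "1 0 0 -2.5 0 0 0" --pt "1 0 0 -2.5 0 0 0" --pt "1 0 0 -2 0 0 0" --pt "1 0 0 -1.5 0 0 0" --pt "1 0 0 -1 0 0 0" --pt "1 0 0 0 0 0 0" --pt "1 0 0 0 0 0 0"

```text
clock: 5.33
eef_pos: [518.0, -130.8, 116.4]
tool_rot: [2.657, 1.57, 2.379]
force: [0.4, 0.4, -0.1]
width: 85.4
```

Run:
```python
from h import *
s=ctrl.read_state();print(s['eef_pos'])
cv2.imwrite('pics/w2.png',ctrl.get_image('wrist'))
T=wristT(s)
for P in [(517,-134,127),(517,-134,110),(478.5,-146,72.5),(517,-134,72.5)]: print(proj('wrist',P,T))
```

```text
[ 518.  -130.8  116.4]
[249.2 251.2]
[250.1 237.2]
[219.  168.3]
[251.4 214.2]
```

View pics/w2.png

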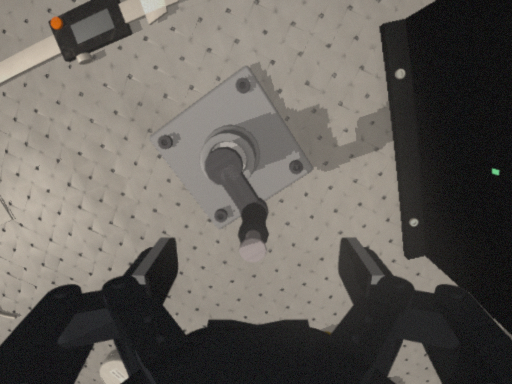

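Request:
arm_command --pt "1 -0.1 -0.2 -1.5 0 0 0" --pt "1 0 0 -1.5 0 0 0" --pt "1 0 0 -0.7 0 0 0" --pt "1 0 0 0 0 0 0" --pt "0 0 0 0 0 0 0" --pt "0 0 0 0 0 0 0" --pt "0 0 0 0 0 0 0" --pt "0 0 0 0 0 0 0" --pt "0 0 0 0 0 0 0" --pt "0 0 0 0 0 0 0" --pt "0 0 0 0 0 0 0" --pt "0 0 0 0 0 0 0"

```text
clock: 6.38
eef_pos: [517.0, -133.2, 79.7]
tool_rot: [-0.015, 1.57, -0.294]
force: [-0.6, 0.0, 4.4]
width: 15.6
```

Run:
```python
from h import *
s=ctrl.read_state();print(s['eef_pos'],s['force'],s['width'])
cv2.imwrite('pics/w3.png',ctrl.get_image('wrist'))
cv2.imwrite('pics/s3.png',ctrl.get_image('side')[150:250,170:290].repeat(6,0).repeat(6,1))
```

```text
[ 517.  -133.2   79.7] [-0.6  0.   4.4] 15.552373948982297
```

View pics/w3.png

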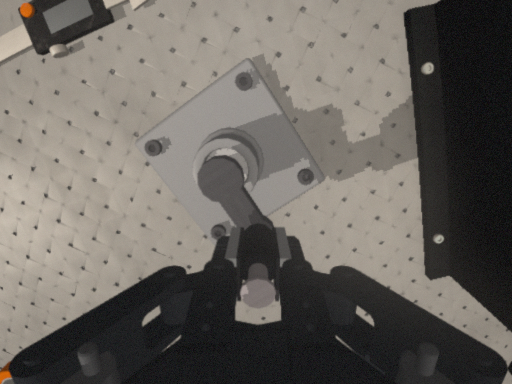

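View pics/s3.png

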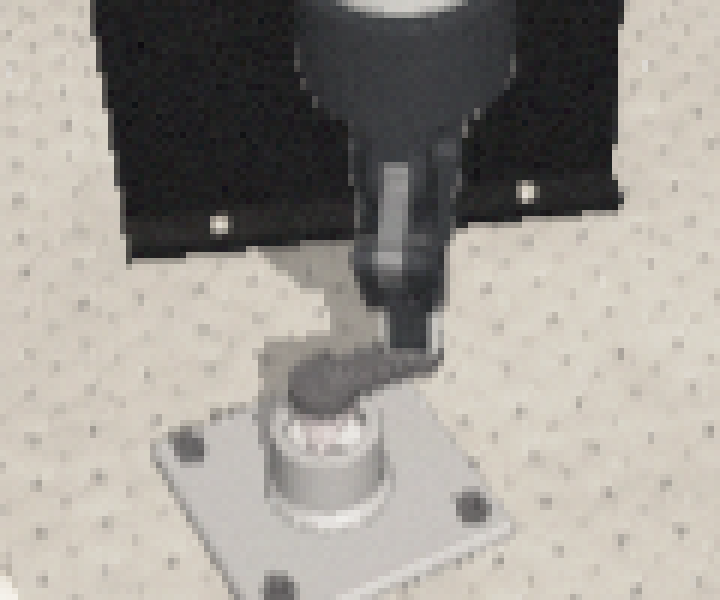

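Run:
```python
import numpy as np
for k in range(0,24):
    a=18.5+10*k; t=np.radians([a,a+10]); print(k,a+10, np.round(4*np.diff(np.cos(t)),2),np.round(4*np.diff(np.sin(t)),2))
```

```text
0 28.5 [-0.28] [0.64]
1 38.5 [-0.38] [0.58]
2 48.5 [-0.48] [0.51]
3 58.5 [-0.56] [0.41]
4 68.5 [-0.62] [0.31]
5 78.5 [-0.67] [0.2]
6 88.5 [-0.69] [0.08]
7 98.5 [-0.7] [-0.04]
8 108.5 [-0.68] [-0.16]
9 118.5 [-0.64] [-0.28]
10 128.5 [-0.58] [-0.38]
11 138.5 [-0.51] [-0.48]
12 148.5 [-0.41] [-0.56]
13 158.5 [-0.31] [-0.62]
14 168.5 [-0.2] [-0.67]
15 178.5 [-0.08] [-0.69]
16 188.5 [0.04] [-0.7]
17 198.5 [0.16] [-0.68]
18 208.5 [0.28] [-0.64]
19 218.5 [0.38] [-0.58]
20 228.5 [0.48] [-0.51]
21 238.5 [0.56] [-0.41]
22 248.5 [0.62] [-0.31]
23 258.5 [0.67] [-0.2]
```

Request:
arm_command --pt "0 -0.27 0.63 0 0 0 0" --pt "0 0 0 0 0 0 0" --pt "0 0 0 0 0 0 0"

```text
clock: 6.73
eef_pos: [514.2, -126.3, 79.7]
tool_rot: [0.908, 1.57, 0.629]
force: [-0.8, 0.8, 6.9]
width: 15.7
```

Request:
arm_command --pt "0 -0.38 0.58 0.015 0 0 0" --pt "0 -0.48 0.51 0.015 0 0 0" --pt "0 0 0 0 0 0 0"

```text
clock: 6.98
eef_pos: [504.9, -114.4, 79.9]
tool_rot: [2.153, 1.57, 1.876]
force: [-0.5, 0.3, 7.9]
width: 15.7
```

Request:
arm_command --pt "0 -0.56 0.41 0.015 0 0 0" --pt "0 -0.62 0.31 0.015 0 0 0" --pt "0 0 0 0 0 0 0"

```text
clock: 7.23
eef_pos: [492.3, -107.0, 80.2]
tool_rot: [2.578, 1.569, 2.3]
force: [-0.7, 0.9, 9.3]
width: 15.5
```

Run:
```python
from h import *
s=ctrl.read_state();print(s['eef_pos'],s['force'],s['width'])
cv2.imwrite('pics/w4.png',ctrl.get_image('wrist')[60:360,100:420].repeat(2,0).repeat(2,1))
```

```text
[ 492.3 -107.    80.2] [-0.7  0.9  9.3] 15.48976479172983
```

View pics/w4.png

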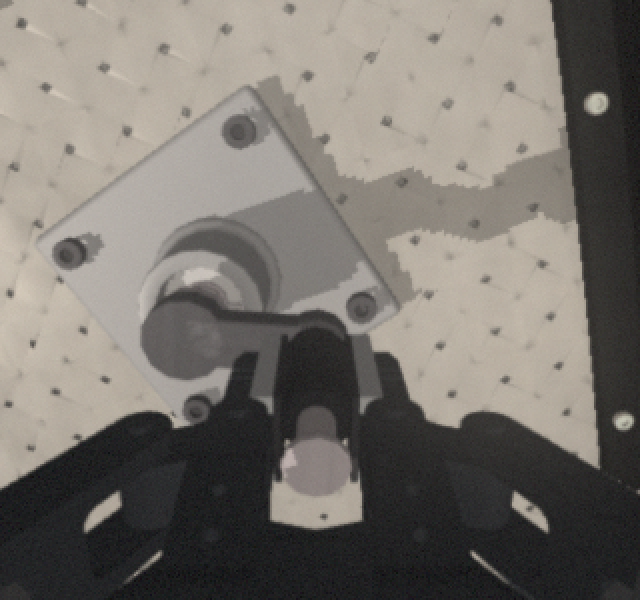

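Request:
arm_command --pt "0 -0.67 0.2 0.03 0 0 0" --pt "0 -0.69 0.08 0.03 0 0 0" --pt "0 0 0 0 0 0 0"

```text
clock: 7.53
eef_pos: [477.6, -104.5, 80.5]
tool_rot: [2.936, 1.567, 2.658]
force: [-1.1, 1.0, 7.4]
width: 15.7
```

Request:
arm_command --pt "0 -0.7 -0.04 0.02 0 0 0" --pt "0 -0.68 -0.16 0.02 0 0 0" --pt "0 0 0 0 0 0 0"

```text
clock: 7.78
eef_pos: [463.3, -107.5, 80.8]
tool_rot: [3.137, 1.566, 2.858]
force: [-0.9, 1.9, 8.5]
width: 15.7
```

Request:
arm_command --pt "0 -0.64 -0.28 0.02 0 0 0" --pt "0 -0.58 -0.38 0.02 0 0 0" --pt "0 0 0 0 0 0 0"

```text
clock: 8.03
eef_pos: [451.4, -115.1, 81.2]
tool_rot: [-2.954, 1.567, 3.049]
force: [-0.0, -1.0, 6.4]
width: 15.7
```

Run:
```python
from h import *
s=ctrl.read_state();print(s['eef_pos'],s['force'],s['width'])
cv2.imwrite('pics/w5.png',ctrl.get_image('wrist')[60:360,100:420].repeat(2,0).repeat(2,1))
```

```text
[ 451.4 -115.1   81.2] [-0.  -1.   6.4] 15.717205120950403
```

View pics/w5.png

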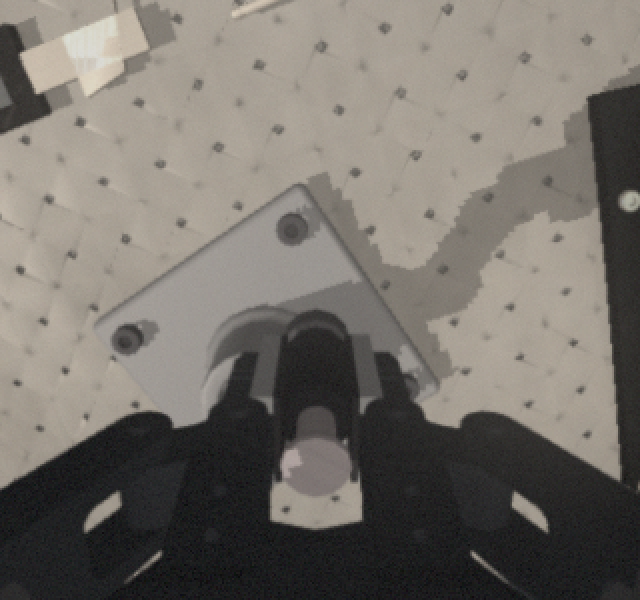

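Request:
arm_command --pt "0 -0.51 -0.48 0.015 0 0 0" --pt "0 -0.41 -0.56 0.015 0 0 0" --pt "0 0 0 0 0 0 0"

```text
clock: 8.33
eef_pos: [443.0, -126.2, 81.5]
tool_rot: [-2.748, 1.568, -3.029]
force: [-0.5, -0.0, 5.2]
width: 15.6
```

Request:
arm_command --pt "0 -0.31 -0.62 0.01 0 0 0" --pt "0 -0.2 -0.67 0.01 0 0 0" --pt "0 0 0 0 0 0 0"

```text
clock: 8.58
eef_pos: [438.9, -139.0, 81.8]
tool_rot: [-2.518, 1.569, -2.799]
force: [0.0, -0.9, 4.2]
width: 15.4
```

Run:
```python
from h import *
s=ctrl.read_state();print(s['eef_pos'],s['force'],s['width'])
cv2.imwrite('pics/w6.png',ctrl.get_image('wrist')[60:360,100:420].repeat(2,0).repeat(2,1))
```

```text
[ 438.9 -139.    81.8] [ 0.  -0.9  4.2] 15.375604208185306
```

View pics/w6.png

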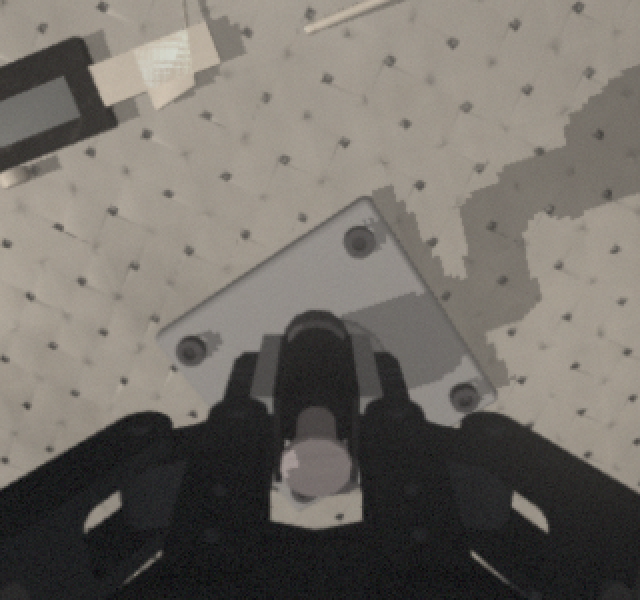

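Not dropped: the cap is still at about (317,466) in the crop. I'll carry on with no upward shift.

Request:
arm_command --pt "0 -0.08 -0.69 0 0 0 0" --pt "0 0.04 -0.7 0 0 0 0" --pt "0 0 0 0 0 0 0"

```text
clock: 8.88
eef_pos: [439.2, -152.4, 81.9]
tool_rot: [-2.391, 1.57, -2.671]
force: [1.5, -0.7, 7.0]
width: 16.0
```

Request:
arm_command --pt "0 0.16 -0.68 0 0 0 0" --pt "0 0 0 0 0 0 0"

```text
clock: 9.05
eef_pos: [441.2, -159.2, 81.6]
tool_rot: [-1.388, 1.57, -1.668]
force: [2.8, 0.0, -0.5]
width: 15.6
```

Run:
```python
from h import *
s=ctrl.read_state();print(s['eef_pos'],s['force'],s['width'])
cv2.imwrite('pics/w7.png',ctrl.get_image('wrist')[60:360,100:420].repeat(2,0).repeat(2,1))
```

```text
[ 441.2 -159.2   81.6] [ 2.8  0.  -0.5] 15.645385513315665
```

View pics/w7.png

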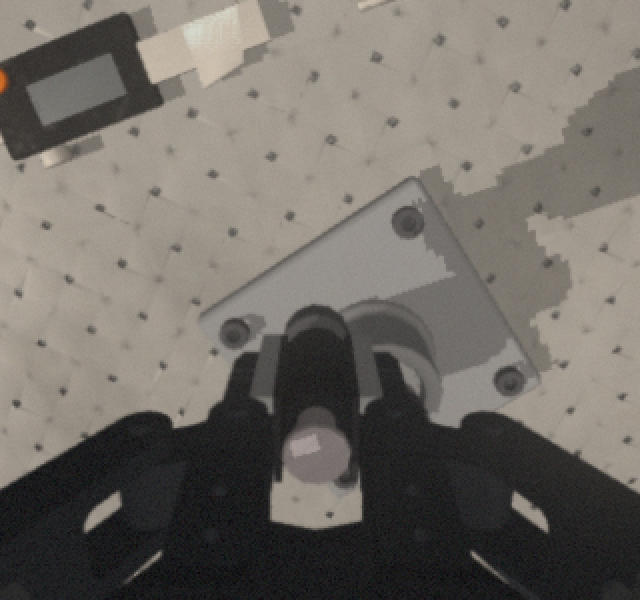

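Request:
arm_command --pt "0 -0.16 0.68 -0.01 0 0 0" --pt "0 -0.04 0.7 -0.01 0 0 0" --pt "0 0.08 0.69 -0.01 0 0 0" --pt "0 0.2 0.67 -0.01 0 0 0" --pt "0 0.31 0.62 -0.01 0 0 0" --pt "0 0.41 0.56 -0.01 0 0 0" --pt "0 0 0 0 0 0 0"

```text
clock: 9.68
eef_pos: [449.5, -117.0, 81.0]
tool_rot: [2.292, 1.569, 2.016]
force: [1.2, 1.6, 0.1]
width: 15.3
```

Request:
arm_command --pt "0 0.51 0.48 -0.01 0 0 0" --pt "0 0.58 0.38 -0.01 0 0 0" --pt "0 0.64 0.28 -0.01 0 0 0" --pt "0 0.68 0.16 -0.01 0 0 0" --pt "0 0.7 0.04 -0.01 0 0 0" --pt "0 0.69 -0.08 -0.01 0 0 0" --pt "0 0.67 -0.2 -0.01 0 0 0" --pt "0 0.62 -0.31 -0.01 0 0 0" --pt "0 0.56 -0.41 -0.01 0 0 0" --pt "0 0.48 -0.51 -0.01 0 0 0" --pt "0 0.38 -0.58 -0.01 0 0 0" --pt "0 0.28 -0.64 -0.01 0 0 0" --pt "0 0 0 0 0 0 0"

```text
clock: 10.77
eef_pos: [517.7, -135.9, 80.1]
tool_rot: [-0.688, 1.568, -0.97]
force: [-0.8, -2.2, 0.0]
width: 15.7
```

Run:
```python
from h import *
s=ctrl.read_state();print(s['eef_pos'],s['force'],s['width'])
cv2.imwrite('pics/w8.png',ctrl.get_image('wrist')[60:360,100:420].repeat(2,0).repeat(2,1))
```

```text
[ 517.7 -135.9   80.1] [-0.8 -2.2  0. ] 15.702867720439784
```

View pics/w8.png

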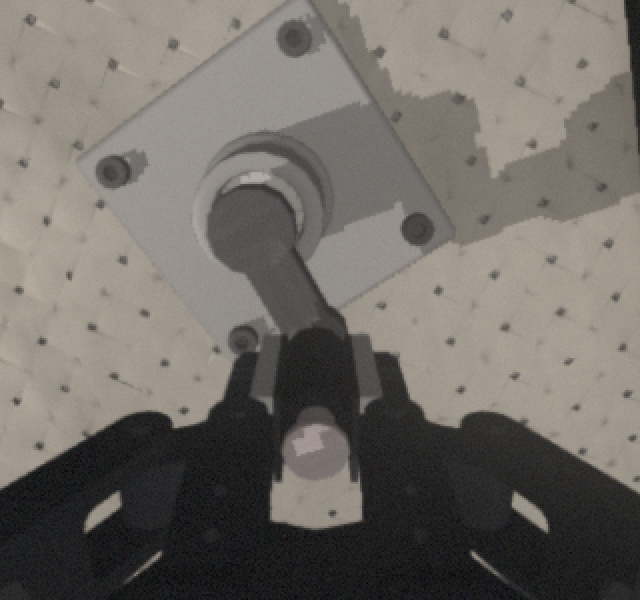

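Request:
arm_command --pt "0 0.16 -0.68 -0.01 0 0 0" --pt "0 0.04 -0.7 -0.01 0 0 0" --pt "0 -0.08 -0.69 -0.01 0 0 0" --pt "0 -0.2 -0.67 -0.01 0 0 0" --pt "0 -0.31 -0.62 -0.01 0 0 0" --pt "0 -0.41 -0.56 -0.01 0 0 0" --pt "0 -0.51 -0.48 -0.01 0 0 0" --pt "0 -0.58 -0.38 -0.01 0 0 0" --pt "0 -0.64 -0.28 -0.01 0 0 0" --pt "0 0 0 0 0 0 0"

```text
clock: 11.65
eef_pos: [489.9, -183.1, 78.9]
tool_rot: [2.608, 1.568, 2.329]
force: [-4.0, 4.9, -0.0]
width: 15.5
```

Request:
arm_command --pt "0 -0.68 -0.11 -0.01 0 0 0" --pt "0 -0.7 -0.02 -0.01 0 0 0" --pt "0 -0.69 0.1 -0.01 0 0 0" --pt "0 -0.67 0.2 -0.01 0 0 0" --pt "0 -0.62 0.31 -0.01 0 0 0" --pt "0 0 0 0 0 0 0"

```text
clock: 12.15
eef_pos: [457.6, -178.8, 78.9]
tool_rot: [0.246, 1.57, -0.033]
force: [1.4, 2.6, -0.4]
width: 15.9
```

Request:
arm_command --pt "0 -0.53 0.41 -0.01 0 0 0" --pt "0 -0.45 0.51 -0.01 0 0 0" --pt "0 -0.36 0.58 -0.01 0 0 0" --pt "0 -0.27 0.6 0 0 0 0" --pt "0 0 0 0 0 0 0" --pt "0 0 0 0 0 0 0" --pt "0 0 0 0 0 0 0"

```text
clock: 12.73
eef_pos: [440.4, -156.9, 78.0]
tool_rot: [2.937, 1.567, 2.659]
force: [-1.6, 2.8, -0.1]
width: 15.9
```

Run:
```python
from h import *
s=ctrl.read_state();print(s['eef_pos'],s['force'],s['width'],abs(s['qd']).max())
cv2.imwrite('pics/w9.png',ctrl.get_image('wrist')[60:360,100:420].repeat(2,0).repeat(2,1))
a=ctrl.get_image('side')[150:250,170:290]; cv2.imwrite('pics/s9.png',cv2.resize(a,None,fx=6,fy=6,interpolation=cv2.INTER_CUBIC))
cv2.imwrite('pics/t9.png',ctrl.get_image('top'))
```

```text
[ 440.4 -156.9   78. ] [-1.6  2.8 -0.1] 15.917118190822013 0.004529103729099874
```

View pics/w9.png

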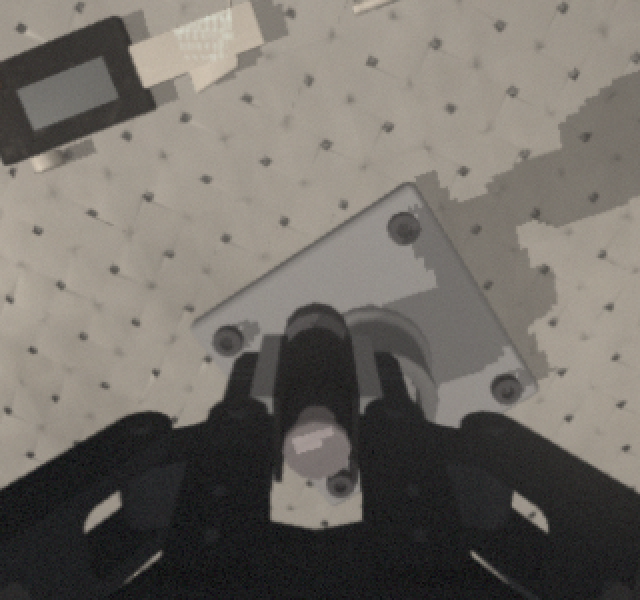

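View pics/s9.png

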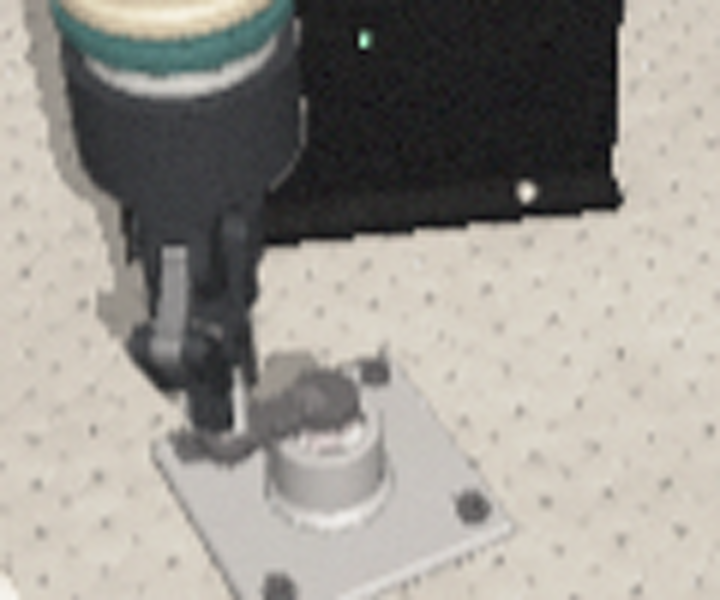

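View pics/t9.png

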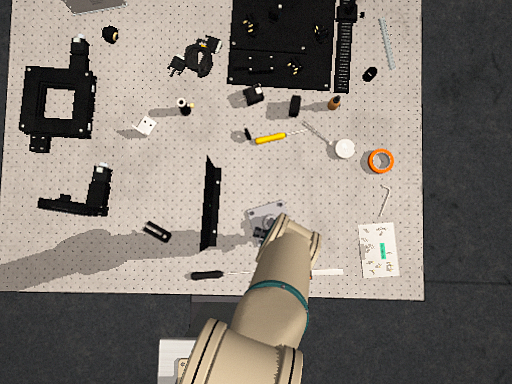

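```bash
python3 -c "
from cell import ctrl
print(ctrl.finish_job())"
```

```text
the job is handed in; nothing more can be done
None
```

I turned the crank bolt backward until it dropped into the thread, then one full turn forward. I handed the job in at about 13 s, still holding the turning grip. No verdict is reported back, so the result rests on my own checks.

- **Drop:** It came after about 180° (3.1 rad) of backward turning. The upward force on the tool fell from about 7 N to 0 within the last 10° step. In the wrist picture the pin cap also sank from row 466 to 454.
- **Forward turn:** The tool ended about 3.5° further forward than a full turn from where backward turning stopped. That puts the depth at about 10 mm, against the allowed 9.15 to 10.85 mm.
- **Depth in the pictures:** Both cameras agree only roughly, because each is coarse. The side view put the total fall at about 9.7 mm, where I expected 7.5 to 9.6 mm. The wrist view put the depth somewhere between 10 and 10.7 mm.
- **Grip:** The fingers were still closed on the sleeve at 15.9 mm and the arm was at rest.
- **Loose parts:** The screwdriver, fork and lens case look unmoved in the top view.
- **Forces:** Sideways forces in the readings stayed below about 7 N and vertical below 10 N.

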